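# Thread the ladle out of the hooded top tray

### The job

The wooden ladle has slid under both blue hoods of the spice rack's top tray. Take it by the handle and bring it out through the opening between the hoods, one end first on a slant while the other end is still below the hoods, without wrenching it against the steel. Finish holding the whole ladle still above the rack, a good hand's breadth clear of the hoods, still in the gripper, and leave the pot, the tumbler and the lidded box where they stand.

Things in the scene. Friction and masses are not known exactly. Their poses are not given: they have to be found in the camera images.
- rack: Steel rack of three stacked trays, fixed to the counter, 366 long (own x) x 146 wide (own y) x 165 high. Origin: centre of its underside, z up. The lower trays hold spice tins. The top tray's flat floor is 110 above the origin, inside 360 long x 140 wide, with walls 3 thick standing 55 above that floor on all four sides; a blue hood roofs each end.
- opening (a point): Centre of the opening between the two hoods, level with their tops (165 above the rack's origin), axes as the rack's. Opening: 190 long (x -95 to +95) x 140 wide, free above. Hoods: flat, 3 thick, undersides 52 above the tray floor, each covering the full width and the 85 next to its end wall (x 95 to 180 either way).
- ladle: Rigid wooden ladle, 250 long, about 120 g, lying flat on the top tray's floor along the rack's x, both ends under hoods. Its +x (knob end) points roughly along the rack's +x. Origin: mid-length, on its underside, z up. Handle: straight bar 16 wide (y), from 4 to 24 above the underside, x -73 to +105; grip it across y, from above, near mid-length. It balances about 8 to the bowl side.
- bowl_end (a point): Outermost point of the ladle's bowl end: x = -125 in the ladle's frame, 14 above its underside. The bowl is 56 diameter, 28 high, flat-bottomed, hollow, centred at x = -97.
- knob_end (a point): Outermost point of the ladle's knob end: x = +125 in the ladle's frame, 14 above its underside. The round knob is 28 diameter, from x = +103 to +125.
- pot: Bystander: loose aluminium couscous pot, 196 diameter, 236 over its two side handles, 190 high, origin under its centre.
- tumbler: Bystander: loose glass tumbler, 70 diameter, 100 high, origin under its centre.
- lidbox: Bystander: loose plastic box with orange lid, 126 x 91 x 62 high, origin under its centre.

How it is judged:
By the outcome, as a careful person would: the job done as asked, in the order asked, and still so for the second after the job is handed in, while the arm keeps its last pose, push and grip.
It also fails if it takes over 35 s, if anything falls off the work surface, if the arm or the gripper's body presses on something with over 40 N, if the wrist force passes 120 N, or if a joint passes its speed limit or range.

### The arm

A 6-joint arm with a two-finger parallel gripper is mounted at the origin on the work surface. World frame = base frame: x ahead of the robot, y to its left, z up, the work surface at z = 0. Lengths are in m, angles in rad, forces in N, time in s.
With the tool pointing down it reaches from about 0.35 to 0.875 m from the base axis. Payload 4.2 kg.
Tool frame: the origin (TCP) lies at the very end of the fingers, on their centre line; the grasp point (between the pads) lies ctrl.grasp_offset behind it (ctrl.grasp_offset is the distance from the TCP to the grasp point, in m); y points along the fingers, z is the direction in which the jaws open and shut, and the axes are right-handed (so a half turn about y gives the same grasp; the last joint's range is limited). The gripper opens to 85 mm and grips with 20 to 120 N. Pads are 22 mm wide; open, the fingers measure 114 mm over their backs; the gripper's body (76 mm by 85 mm) begins 54 mm behind the grasp point. The pads swing forward as they close: fully open they stand 13 mm farther back than shut.
Start: joints at [1.373, 0.385, 0.008, 0, -1.194, -0.259], TCP at [0.276, 0.561, 0.231] pointing down, gripper open.
Joint ranges: [-3.14, 3.14], [-1.21, 2.06], [-1.07, 1.41], [-3.16, 2.05], [-2.99, -0.16], [-3.1, 3.1]. Speed limits (rad/s): [2.79, 2.79, 3.14, 3.14, 3.14, 3.14].

### API

Orientations are given as a unit quaternion [w, x, y, z].
In Python, from cell import ctrl gives the robot as it stands. The module is installed in compiled form; this text tells all that it offers.
- The arm moves only by the shell command python3 -m crank 'ROWS' [FORCE]. ROWS is JSON, a list of rows, each an object of numbers: "dx", "dy", "dz": the shift along the tool's x, y, z in units of 25 mm (1.0 is 25 mm); "roll": the turn about the tool's y in units of 6 degrees (1.0 is 6 degrees); "hand": the opening in per cent of the stroke, from 0 (shut) to 100 (fully open). In form: [{"dx": .., "dy": .., "dz": .., "roll": .., "hand": ..}, ...]. A call has 1 to 10 rows; each row is the pose to reach, as a shift and turn from the pose measured when the call began, along the tool's axes at that moment; what a row does not reach only later rows make up. A row lasts 1/8 s, in which the tool goes at most 62.5 mm and 10.7 degrees, less where a joint would pass 70% of its speed; a pose out of reach is approached as far as the arm can. A call with a gripper value outside its range is refused whole. The fingers move at their own pace and stop on an object; FORCE is the grip in N (left out, the last holds). Time passes only in rows, so rows that repeat a pose let the fingers close. It gives the time, the measured TCP pose, the force and the opening at its end, in the units of the state.
- ctrl.get_state(): the state, without advancing time (a new reading comes with each control period).
- ctrl.get_image(name): name is "scene" or "top" or "wrist"; returns (picture, depth): 480x640x3 uint8, red, green, blue; 480x640 float32, m along the optical axis (not along the pixel's ray), 0 where there is no reading.
- ctrl.camera_params(name): a dict with "mtx" (3x3 intrinsics, pixels), "k1" (the pictures are not rectified: a ray, as slopes to the right and down, at radius r is drawn at 1 + k1 r^2 times it, then the intrinsics apply), "position" and "rotation" of the camera in the world; the wrist camera has in their place "tool_from_camera" (4x4, takes a point from camera to tool coordinates, whose origin is the TCP and whose axes are the tool frame's). Camera axes: x right, y down, z forward; pixel columns grow to the right and rows downward; lengths in m; the calibration is good to about 2 mm. A picture is of the moment at which its call begins: read the wrist's pose just before it. camera_params takes no time and is no camera call.
- ctrl.hand_in(): hands the job in, once; it reports no verdict.
The state is a dict: "t": time; "joints": joint angles; "qd": joint speeds; "joint_efforts": joint torques, N m; "eef_pos": TCP position; "tcp_rot": TCP orientation; "force": force on the tool from outside, world axes, zero at the start; "wrist_torque": the same for the moment, N m; "grip_width": finger opening in m.
Only numpy, scipy, OpenCV 4.12 (cv2) and the standard library are available. Lean on these libraries where they do the work, as an engineer would, in place of code of your own. Each camera call takes 0.05 s, during which the arm holds its last target.

## Working session

There is one attempt and no reset: what is moved stays moved. The work goes in short steps, Python scripts to look and compute and a shell command to move; the robot and the scene stay as the last step left them, time stands still between calls to the robot, and variables do not carry over. Pictures are saved under pics/ and viewed, and the job is handed in when it is done.

```bash
mkdir -p pics; ls
python3 - <<'E'
from cell import ctrl
import cv2, numpy as np
print(ctrl.get_state(), ctrl.grasp_offset)
for n in ("scene","top"):
    p,d=ctrl.get_image(n)
    cv2.imwrite(f"pics/{n}0.png",p[:,:,::-1]); np.save(f"{n}0.npy",d)
    print(n,ctrl.camera_params(n))
print(ctrl.camera_params("wrist"))
E
```

```text
pics
{'t': 0.0, 'joints': array([ 1.37259744e+00,  3.85544532e-01,  6.61216491e-03, -4.82703910e-04,
       -1.19404488e+00, -2.58628133e-01]), 'qd': array([-5.74098177e-04,  1.29545837e-03, -4.48701654e-05, -6.49314191e-04,
        1.04234112e-03,  1.65395473e-06]), 'joint_efforts': array([-3.06636130e-04, -3.92289913e+01,  1.88402796e+01,  4.18643117e+00,
       -4.75489083e-03,  2.88611268e-06]), 'eef_pos': array([0.27539919, 0.56038174, 0.23022594]), 'tcp_rot': array([ 0.16030846, -0.16003794, -0.6879508 ,  0.68950182]), 'force': array([-0.09985655,  0.38479792, -0.00656226]), 'wrist_torque': array([-0.03925334,  0.00370026,  0.05606705]), 'grip_width': 0.08537483328459422} 0.0187
scene {'mtx': array([[608.70670755,   0.        , 321.91949974],
       [  0.        , 608.70670755, 237.47089001],
       [  0.        ,   0.        ,   1.        ]]), 'k1': 0.046742861989387686, 'position': array([ 1.4661107 , -0.04522459,  1.32922391]), 'rotation': array([-0.22669214,  0.68322871,  0.65900043, -0.21800835])}
top {'mtx': array([[485.91425369,   0.        , 318.49078242],
       [  0.        , 485.91425369, 241.29212944],
       [  0.        ,   0.        ,   1.        ]]), 'k1': -0.025957288045241746, 'position': array([ 0.42549494, -0.00312982,  1.32628137]), 'rotation': array([ 0.03711946, -0.6975272 ,  0.714761  , -0.03456394])}
{'mtx': array([[348.8746741 ,   0.        , 325.65807394],
       [  0.        , 348.8746741 , 239.69128723],
       [  0.        ,   0.        ,   1.        ]]), 'k1': -0.03251748605862265, 'tool_from_camera': array([[ 3.59946157e-04,  9.65160751e-01,  2.61657401e-01,
        -6.62886950e-02],
       [-5.39360662e-04, -2.61657192e-01,  9.65160724e-01,
        -1.43829655e-01],
       [ 9.99999790e-01, -4.88533602e-04,  4.26387241e-04,
        -3.88094721e-04],
       [ 0.00000000e+00,  0.00000000e+00,  0.00000000e+00,
         1.00000000e+00]])}
```

View pics/top0.png

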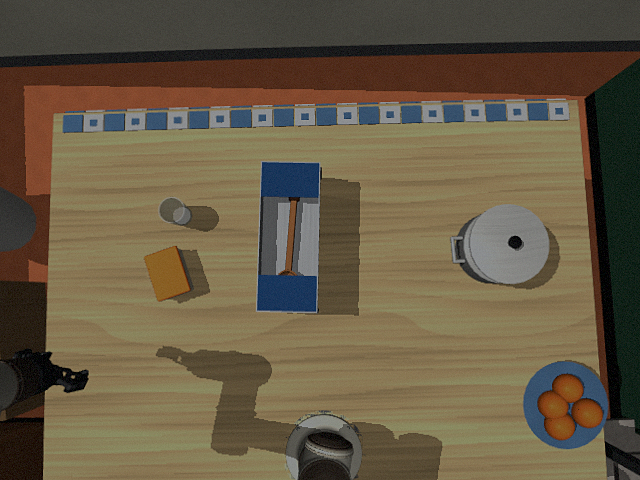

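View pics/scene0.png

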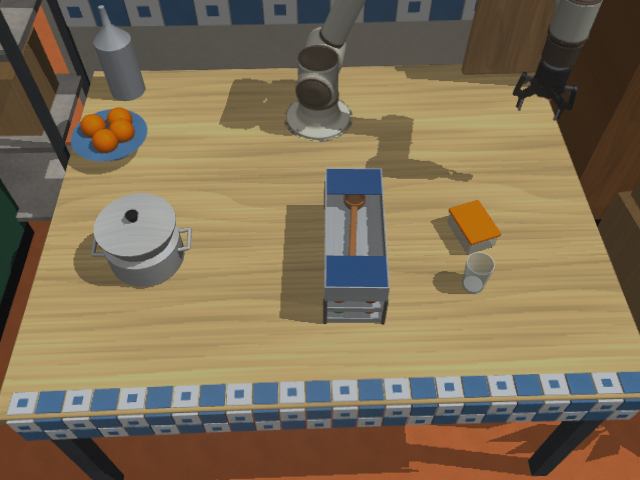

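The top view shows the rack with hoods at about (290,180) and (287,293). The handle runs from about (293,198) to (289,272), with the bowl toward the robot. The scene view agrees: bowl at (355,200), knob under the near hood.

```bash
cat > h.py <<'E'
import numpy as np, cv2
from scipy.spatial.transform import Rotation as R
from cell import ctrl
def rot(q): return R.from_quat([q[1],q[2],q[3],q[0]])
def cam(n,st=None):
    c=ctrl.camera_params(n)
    if n=="wrist":
        T=c["tool_from_camera"]; Rt=rot(st["tcp_rot"]).as_matrix()
        return c,Rt@T[:3,:3],st["eef_pos"]+Rt@T[:3,3]
    return c,rot(c["rotation"]).as_matrix(),c["position"]
def rays(cm,uv):
    c,Rm,p=cm
    uv=np.asarray(uv,float).reshape(-1,1,2)
    s=cv2.undistortPoints(uv,c["mtx"],np.array([c["k1"],0,0,0,0.])).reshape(-1,2)
    return np.c_[s,np.ones(len(s))]@Rm.T
def plane(cm,uv,z):
    d=rays(cm,uv); p=cm[2]
    return p+d*((z-p[2])/d[:,2])[:,None]
def proj(cm,P):
    c,Rm,p=cm
    q=(np.atleast_2d(P)-p)@Rm
    return cv2.projectPoints(q.reshape(-1,1,3),np.zeros(3),np.zeros(3),c["mtx"],np.array([c["k1"],0,0,0,0.]))[0].reshape(-1,2)
def at(cm,uv,d):
    r=rays(cm,uv); return cm[2]+r*np.asarray(d)[:,None]
E
cat > m.py <<'E'
from h import *
for n in ("top","scene"):
    im=cv2.imread(f"pics/{n}0.png"); D=np.load(f"{n}0.npy"); cm=cam(n)
    hsv=cv2.cvtColor(im,cv2.COLOR_BGR2HSV)
    m=cv2.inRange(hsv,(100,130,50),(125,255,255))
    k,l,s,c=cv2.connectedComponentsWithStats(m)
    for i in range(1,k):
        if s[i,4]>1200:
            w=(l==i).astype(np.uint8); cn=max(cv2.findContours(w,0,2)[0],key=cv2.contourArea)
            b=cv2.boxPoints(cv2.minAreaRect(cn))
            print(n,"blue",s[i],"\n",plane(cm,b,.165).round(4).tolist(),"centre",plane(cm,[c[i]],.165).round(4), "depthpt",at(cm,[c[i]],[np.median(D[l==i])]).round(4))
    # ladle
    box=(slice(195,277),slice(262,320)) if n=="top" else (slice(185,260),slice(330,385))
    m=np.zeros_like(m); m[box]=cv2.inRange(hsv,(3,90,40),(18,255,255))[box]
    v,u=np.nonzero(m); print(n,len(u),"rows",v.min(),v.max())
    for r in range(v.min(),v.max()+1,8 ):
        x=u[v==r]
        if len(x): print(r,x.min(),x.max(),plane(cm,[[x.min()-.5,r],[x.max()+.5,r]],.110+.024)[:,:2].round(4).tolist(), at(cm,[[x.mean(),r]],[D[r,int(x.mean())]]).round(4))
E
python3 m.py
```

```text
top blue [ 261  162   58   36 1946] 
 [[0.6577, 0.1371, 0.165], [0.7423, 0.1347, 0.165], [0.7361, -0.0052, 0.165], [0.6517, -0.0016, 0.165]] centre [[0.6968 0.0659 0.165 ]] depthpt [[0.6969 0.0659 0.1647]]
top blue [ 257  275   60   36 2043] 
 [[0.3852, 0.1495, 0.165], [0.4678, 0.1462, 0.165], [0.4606, 0.0068, 0.165], [0.3781, 0.0111, 0.165]] centre [[0.423  0.0783 0.165 ]] depthpt [[0.423  0.0784 0.1649]]
top 517 rows 198 274
198 291 299 [[0.6569, 0.0668], [0.6564, 0.0444]] [[0.6564 0.0563 0.1355]]
206 290 295 [[0.6368, 0.0696], [0.6364, 0.0547]] [[0.637  0.0623 0.1319]]
214 290 295 [[0.6167, 0.07], [0.6163, 0.0551]] [[0.6159 0.0623 0.1379]]
222 289 294 [[0.5967, 0.0728], [0.5964, 0.058]] [[0.5962 0.0653 0.1362]]
230 288 319 [[0.5768, 0.0757], [0.5749, -0.0035]] [[0.5762 0.0581 0.1353]]
238 288 293 [[0.5569, 0.076], [0.5566, 0.0612]] [[0.5568 0.0686 0.1338]]
246 287 292 [[0.5372, 0.0788], [0.5368, 0.064]] [[0.5367 0.0713 0.1369]]
254 286 319 [[0.5175, 0.0816], [0.5154, -0.002]] [[0.5172 0.0639 0.1316]]
262 286 291 [[0.4977, 0.082], [0.4974, 0.0672]] [[0.4976 0.0746 0.1338]]
270 284 
[... 393 characters left out ...]
366, -0.0062, 0.165]] centre [[0.698  0.0631 0.165 ]] depthpt [[0.6982 0.0631 0.1652]]
scene 539 rows 195 255
195 345 363 [[0.4426, 0.0514], [0.4443, 0.1004]] [[0.4334 0.0771 0.1223]]
203 345 363 [[0.4694, 0.0498], [0.4711, 0.0983]] [[0.4559 0.0758 0.1167]]
211 351 356 [[0.4962, 0.0635], [0.4968, 0.0786]] [[0.4971 0.071  0.1347]]
219 351 356 [[0.522, 0.0618], [0.5225, 0.0768]] [[0.5268 0.0688 0.1397]]
227 350 355 [[0.5472, 0.0577], [0.5477, 0.0726]] [[0.5486 0.065  0.1355]]
235 350 355 [[0.5719, 0.0561], [0.5724, 0.0709]] [[0.5748 0.0632 0.1374]]
243 350 355 [[0.5962, 0.0546], [0.5967, 0.0692]] [[0.602  0.0612 0.1417]]
251 349 354 [[0.6199, 0.0507], [0.6204, 0.0651]] [[0.6173 0.0582 0.13  ]]
```

```bash
cat > go.py <<'E'
from h import *
import sys
# usage: go x y z yaw_deg(ladle axis) -> units
def go(x,y,z,yaw):
    st=ctrl.get_state(); M=rot(st["tcp_rot"]).as_matrix(); d=M.T@(np.array([x,y,z])-st["eef_pos"])/.025
    jaw=np.array([-np.sin(np.radians(yaw)),np.cos(np.radians(yaw)),0])
    for s in (1,-1):
        c=M.T@(jaw*s); a=np.degrees(np.arctan2(c[0],c[2]))  # turn about tool y taking z to c
        print("roll units",round(a/6,2))
    print("dxyz",d.round(3),"tcp",st["eef_pos"].round(4),"t",round(st["t"],2),"y",M[:,1].round(3),"z",M[:,2].round(3),"j",st["joints"].round(2),"F",st["force"].round(2),"T",st["wrist_torque"].round(3),"w",round(st["grip_width"],4))
if __name__=="__main__": go(*map(float,sys.argv[1:]))
E
python3 go.py .577 .067 .24 -5.2
```

```text
roll units 26.5
roll units -3.5
dxyz [-19.534  -0.36   12.391] tcp [0.2754 0.5604 0.2303] t 0.1 y [-0.001 -0.002 -1.   ] z [-0.441 -0.897  0.002] j [ 1.37  0.39  0.01 -0.   -1.19 -0.26] F [-0.49  0.08 -0.37] T [-0.052 -0.029  0.005] w 0.0854
```

```bash
python3 -m crank '[{"dx":-19.5,"dy":-0.4,"dz":12.4,"roll":-3.5,"hand":70},{"dx":-19.5,"dy":-0.4,"dz":12.4,"roll":-3.5,"hand":70},{"dx":-19.5,"dy":-0.4,"dz":12.4,"roll":-3.5,"hand":70},{"dx":-19.5,"dy":-0.4,"dz":12.4,"roll":-3.5,"hand":70},{"dx":-19.5,"dy":-0.4,"dz":12.4,"roll":-3.5,"hand":70},{"dx":-19.5,"dy":-0.4,"dz":12.4,"roll":-3.5,"hand":70},{"dx":-19.5,"dy":-0.4,"dz":12.4,"roll":-3.5,"hand":70},{"dx":-19.5,"dy":-0.4,"dz":12.4,"roll":-3.5,"hand":70},{"dx":-19.5,"dy":-0.4,"dz":12.4,"roll":-3.5,"hand":70},{"dx":-19.5,"dy":-0.4,"dz":12.4,"roll":-3.5,"hand":70}]' 20; python3 go.py .577 .067 .24 -5.2
```

```text
t: 1.35
eef_pos: [0.577, 0.0641, 0.2401]
tcp_rot: [0.034, -0.033, -0.705, 0.707]
force: [0.3, 0.5, -0.5]
grip_width: 0.0596
roll units 29.96
roll units -0.04
dxyz [ 0.012  0.005 -0.115] tcp [0.577  0.0641 0.2401] t 1.35 y [-0.002 -0.002 -1.   ] z [-0.095 -0.995  0.003] j [ 0.39  0.3  -0.09  0.   -1.18  1.09] F [ 0.35  0.52 -0.52] T [ 0.035  0.047 -0.013] w 0.0596
```

```bash
python3 -m crank '[{"hand":70},{"hand":70}]'; python3 go.py .577 .067 .24 -5.2
```

```text
roll units 29.96
roll units -0.04
dxyz [ 0.012  0.005 -0.115] tcp [0.577  0.0641 0.2401] t 1.35 y [-0.002 -0.002 -1.   ] z [-0.095 -0.995  0.003] j [ 0.39  0.3  -0.09  0.   -1.18  1.09] F [ 0.35  0.52 -0.52] T [ 0.035  0.047 -0.013] w 0.0596$[0]: bad value
```

```bash
cat > w.py <<'E'
from h import *
import sys
n=sys.argv[1]
st=ctrl.get_state(); p,D=ctrl.get_image("wrist")
cv2.imwrite(f"pics/{n}.png",p[:,:,::-1]); np.save(n+".npy",D); np.save(n+"_st.npy",st,allow_pickle=True)
E
python3 w.py w1; python3 go.py .577 .067 .24 -5.2
```

```text
roll units 29.96
roll units -0.04
dxyz [ 0.018  0.005 -0.11 ] tcp [0.5772 0.0642 0.2401] t 1.4 y [-0.002 -0.003 -1.   ] z [-0.094 -0.996  0.003] j [ 0.39  0.3  -0.09  0.   -1.18  1.09] F [0.44 0.81 0.47] T [ 0.005 -0.126 -0.038] w 0.06
```

View pics/w1.png

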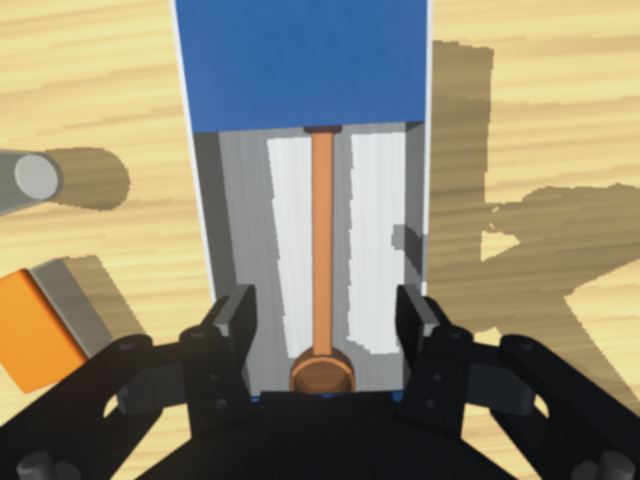

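The wrist view shows the handle at columns 312-333 with the knob at (322,128). The bowl rim spans about 290-356 and its near edge is at about row 347. The far hood's edge is at about row 127, and the fingers stand either side of the handle.

```bash
cat > mw.py <<'E'
from h import *
import sys
n=sys.argv[1]
im=cv2.imread(f"pics/{n}.png"); D=np.load(n+".npy"); st=np.load(n+"_st.npy",allow_pickle=True).item(); cm=cam("wrist",st)
hsv=cv2.cvtColor(im,cv2.COLOR_BGR2HSV)
m=cv2.inRange(hsv,(3,90,40),(16,255,255)); m[:,:270]=0; m[:,380:]=0; m[398:]=0
P=[]
for r in range(124,398,8):
    x=np.nonzero(m[r])[0]
    if len(x):
        z=.134 if 135<r<340 else .138
        e=plane(cm,[[x.min()-.5,r],[x.max()+.5,r]],z); c=e.mean(0)
        print(r,x.min(),x.max(),c[:2].round(4),"w",round(np.linalg.norm(e[0]-e[1]),4),"dz",at(cm,[[x.mean(),r]],[D[r,int(x.mean())]])[0,2].round(4))
        if 135<r<340:P.append(c[:2])
P=np.array(P); s,b=np.polyfit(P[:,0],P[:,1],1); print("yaw",np.degrees(np.arctan(s)),"y at .577",s*.577+b)
b=cv2.inRange(hsv,(100,130,40),(125,255,255))
for u in (210,260,300,360,400):
    v=np.nonzero(b[:250,u])[0]
    if len(v): print("hood edge",u,v.max(),plane(cm,[[u,v.max()+.5]],.165).round(4))
for r in (20,60,100):
    x=np.nonzero(b[r])[0]; print("hood sides",plane(cm,[[x.min(),r],[x.max(),r]],.165).round(4).tolist())
E
python3 mw.py w1
```

```text
132 313 331 [0.6518 0.0594] w 0.0128 dz 0.1372
140 312 332 [0.6467 0.0599] w 0.0145 dz 0.1349
148 312 332 [0.6413 0.0604] w 0.0146 dz 0.1352
156 312 332 [0.6359 0.061 ] w 0.0147 dz 0.1353
164 312 332 [0.6305 0.0615] w 0.0147 dz 0.1363
172 312 332 [0.625 0.062] w 0.0148 dz 0.1354
180 312 332 [0.6194 0.0626] w 0.0149 dz 0.1352
188 312 332 [0.6138 0.0632] w 0.015 dz 0.1358
196 313 332 [0.608  0.0634] w 0.0144 dz 0.1353
204 313 332 [0.6023 0.0639] w 0.0144 dz 0.1353
212 313 332 [0.5964 0.0645] w 0.0145 dz 0.1337
220 313 331 [0.5905 0.0654] w 0.0139 dz 0.1351
228 313 331 [0.5846 0.066 ] w 0.014 dz 0.1358
236 313 331 [0.5785 0.0666] w 0.0141 dz 0.1352
244 313 331 [0.5724 0.0672] w 0.0142 dz 0.1345
252 313 331 [0.5662 0.0678] w 0.0142 dz 0.1344
260 313 331 [0.5599 0.0684] w 0.0143 dz 0.1343
268 313 331 [0.5535 0.0691] w 0.0144 dz 0.1352
276 313 331 [0.547  0.0697] w 0.0145 dz 0.1351
284 313 331 [0.5405 0.0704] w 0.0146 dz 0.1348
292 313 331 [0.5339 0.071 ] w 0.0147 dz 0.135
300 313 331 [0.5272 0.0717] w 0.0148 dz 0.1361
308 313 331 [0.5203 0.0723] w 0.0149 dz 0.1364
316 313 331 [0.5134 0.07
[... 199 characters left out ...]
 dz 0.1365
356 301 344 [0.4799 0.0759] w 0.0355 dz 0.1386
364 294 350 [0.4725 0.077 ] w 0.0464 dz 0.118
372 291 352 [0.4649 0.0782] w 0.0508 dz 0.1165
380 290 354 [0.4572 0.0785] w 0.0537 dz 0.1177
388 290 354 [0.4494 0.0793] w 0.0541 dz 0.1175
yaw -5.611010469354297 y at .577 0.0667062394719232
hood edge 210 131 [[0.6578 0.1264 0.165 ]]
hood edge 260 127 [[0.6571 0.096  0.165 ]]
hood edge 300 125 [[0.6559 0.072  0.165 ]]
hood edge 360 122 [[0.6542 0.0361 0.165 ]]
hood edge 400 120 [[0.6532 0.0122 0.165 ]]
hood sides [[0.7196, 0.1335, 0.165], [0.7061, -0.0044, 0.165]]
hood sides [[0.6986, 0.1346, 0.165], [0.6853, -0.0031, 0.165]]
hood sides [[0.6768, 0.1357, 0.165], [0.6635, -0.0025, 0.165]]
```

```bash
python3 go.py .581 .0664 .114 -5.5
```

```text
roll units -29.99
roll units 0.01
dxyz [-0.152  5.045 -0.116] tcp [0.5772 0.0642 0.2401] t 1.4 y [-0.002 -0.003 -1.   ] z [-0.094 -0.996  0.003] j [ 0.39  0.3  -0.09  0.   -1.18  1.09] F [0.44 0.81 0.47] T [ 0.005 -0.126 -0.038] w 0.06
```

```bash
python3 -m crank '[{"dx":-0.15,"dy":1.5,"dz":-0.1,"roll":0,"hand":60},{"dx":-0.15,"dy":3,"dz":-0.1,"roll":0,"hand":60},{"dx":-0.15,"dy":4.2,"dz":-0.1,"roll":0,"hand":60},{"dx":-0.15,"dy":5.0,"dz":-0.1,"roll":0,"hand":60},{"dx":-0.15,"dy":5.0,"dz":-0.1,"roll":0,"hand":60},{"dx":-0.15,"dy":5.0,"dz":-0.1,"roll":0,"hand":60}]' 20; python3 go.py .581 .0664 .114 -5.5; python3 w.py w2
```

```text
t: 2.15
eef_pos: [0.5813, 0.0669, 0.1161]
tcp_rot: [0.033, -0.033, -0.705, 0.707]
force: [-0.3, 0.4, -0.7]
grip_width: 0.0512
roll units -29.97
roll units 0.03
dxyz [0.009 0.083 0.021] tcp [0.5813 0.0669 0.1161] t 2.15 y [-0.001 -0.002 -1.   ] z [-0.093 -0.996  0.002] j [ 0.39  0.42 -0.25  0.   -0.9   1.08] F [-0.34  0.43 -0.69] T [ 0.015 -0.065 -0.008] w 0.0512
```

View pics/w2.png

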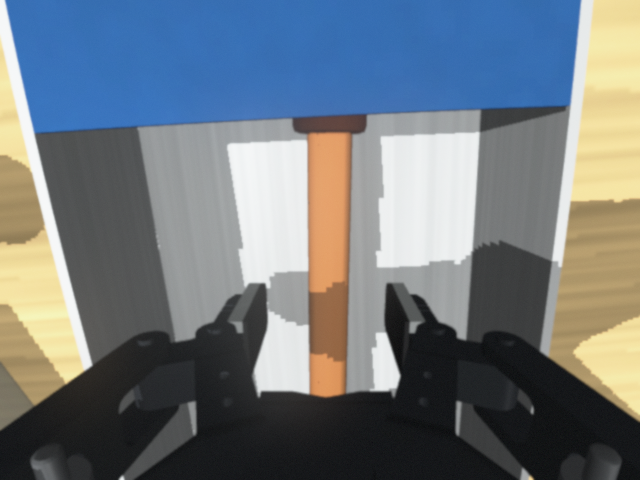

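Fingers straddle the handle evenly (pads at columns 265 and 387, handle centre about 328). I'll go down 2.5 mm and close gently.

```bash
python3 -m crank '[{"dx":0,"dy":0.1,"dz":0,"roll":0,"hand":30},{"dx":0,"dy":0.1,"dz":0,"roll":0,"hand":10},{"dx":0,"dy":0.1,"dz":0,"roll":0,"hand":5},{"dx":0,"dy":0.1,"dz":0,"roll":0,"hand":5},{"dx":0,"dy":0.1,"dz":0,"roll":0,"hand":5},{"dx":0,"dy":0.1,"dz":0,"roll":0,"hand":5}]' 20; python3 go.py .581 .0664 .118 -5.5
```

```text
t: 2.95
eef_pos: [0.5818, 0.067, 0.1145]
tcp_rot: [0.033, -0.033, -0.706, 0.707]
force: [-1.8, 1.7, 5.5]
grip_width: 0.0155
roll units -29.97
roll units 0.03
dxyz [ 0.028 -0.14   0.026] tcp [0.5818 0.067  0.1145] t 2.95 y [ 0.001 -0.002 -1.   ] z [-0.093 -0.996  0.002] j [ 0.39  0.43 -0.25  0.   -0.9   1.08] F [-1.85  1.7   5.55] T [ 0.367  0.505 -0.027] w 0.0155
```

```bash
python3 -m crank '[{"dx":0,"dy":-0.15,"dz":0,"roll":0,"hand":5},{"dx":0,"dy":-0.25,"dz":0,"roll":0,"hand":5},{"dx":0,"dy":-0.25,"dz":0,"roll":0,"hand":5}]' 20; python3 go.py .547 .070 .120 -2.5
```

```text
t: 3.32
eef_pos: [0.5817, 0.0669, 0.1205]
tcp_rot: [0.033, -0.033, -0.706, 0.707]
force: [-0.9, 0.3, -1.3]
grip_width: 0.0153
roll units 29.52
roll units -0.48
dxyz [1.392 0.02  0.004] tcp [0.5817 0.0669 0.1205] t 3.33 y [ 0.001 -0.002 -1.   ] z [-0.093 -0.996  0.002] j [ 0.39  0.42 -0.24  0.   -0.91  1.08] F [-0.85  0.31 -1.34] T [ 0.031 -0.041 -0.016] w 0.0153
```

```bash
python3 -m crank '[{"dx":0.3,"dy":0,"dz":0,"roll":-0.1,"hand":5},{"dx":0.6,"dy":0,"dz":0,"roll":-0.25,"hand":5},{"dx":0.9,"dy":0,"dz":0,"roll":-0.4,"hand":5},{"dx":1.15,"dy":0,"dz":0,"roll":-0.5,"hand":5},{"dx":1.35,"dy":0,"dz":0,"roll":-0.5,"hand":5},{"dx":1.35,"dy":0,"dz":0,"roll":-0.5,"hand":5}]' 20; python3 go.py .547 .070 .120 -2.5; python3 w.py w3;python3 - <<'E'
from h import *
p,d=ctrl.get_image("scene"); cv2.imwrite("pics/s3.png",cv2.resize(p[140:330,250:470,::-1],None,fx=3,fy=3)); 
E
```

```text
t: 4.08
eef_pos: [0.5478, 0.07, 0.1206]
tcp_rot: [0.014, -0.015, -0.706, 0.708]
force: [-0.4, -0.2, -1.0]
grip_width: 0.0156
roll units -29.97
roll units 0.03
dxyz [0.03  0.025 0.003] tcp [0.5478 0.07   0.1206] t 4.08 y [ 0.001 -0.002 -1.   ] z [-0.041 -0.999  0.002] j [ 0.42  0.37 -0.32  0.   -0.88  1.11] F [-0.41 -0.19 -1.01] T [-0.001 -0.099  0.025] w 0.0156
```

View pics/w3.png

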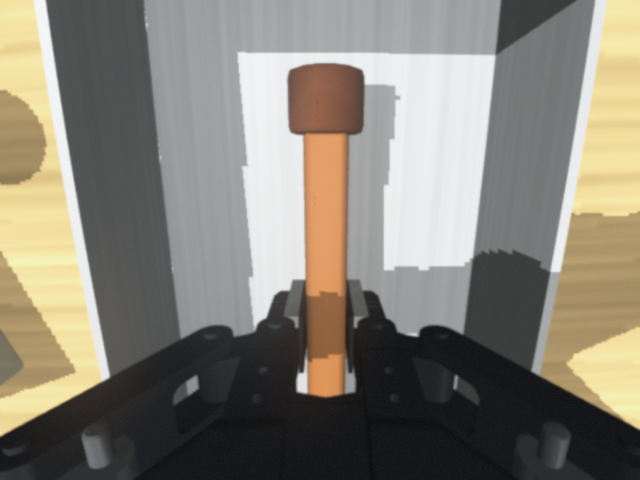

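View pics/s3.png

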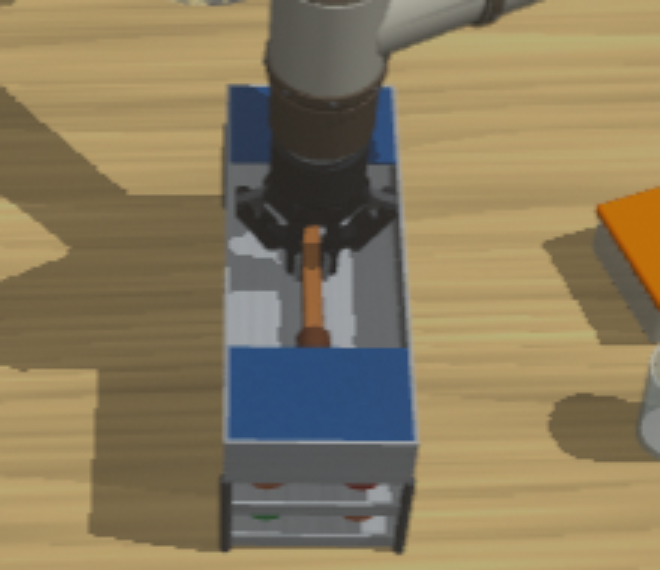

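Knob fully visible in the wrist view (rows 65-132, columns 288-364), out from under the far hood. Next I check its position and whether the ladle is level.

```bash
cat > inc.py <<'E'
from h import *
import sys
n=sys.argv[1]
D=np.load(n+".npy"); st=np.load(n+"_st.npy",allow_pickle=True).item(); cm=cam("wrist",st)
im=cv2.imread(f"pics/{n}.png"); hsv=cv2.cvtColor(im,cv2.COLOR_BGR2HSV)
m=cv2.inRange(hsv,(3,90,30),(16,255,255)); m[:,:230]=0; m[:,430:]=0; m[270:]=0
v=np.nonzero(m.sum(1)>255*12)[0]; w=(m>0).sum(1)
for r in np.linspace(v.min()+3,v.max(),14).astype(int):
    u=np.nonzero(m[r])[0].mean(); print(r,w[r],at(cm,[[u,r]],[D[r,int(u)]])[0].round(4))
hr=[r for r in v if w[r]<52 and r>v.min()+20]
u=[np.nonzero(m[r])[0].mean() for r in hr]; Q=at(cm,np.c_[u,hr],[D[r,int(x)] for r,x in zip(hr,u)])
s=np.polyfit(Q[:,0],Q[:,2],1); print("tilt deg",np.degrees(np.arctan(s[0])),"rows",v.min(),v.max())
E
python3 inc.py w3
```

```text
68 54 [0.6377 0.0666 0.1452]
83 63 [0.6334 0.0673 0.1449]
98 65 [0.6289 0.0675 0.145 ]
114 67 [0.614  0.0678 0.2645]
129 63 [0.6193 0.0679 0.1448]
145 44 [0.6142 0.0676 0.1404]
160 43 [0.6092 0.0677 0.1412]
176 42 [0.6039 0.068  0.1429]
191 42 [0.5982 0.0683 0.1392]
207 42 [0.5929 0.0685 0.1421]
222 41 [0.5875 0.0685 0.1419]
238 40 [0.5812 0.069  0.1409]
253 40 [0.576  0.0692 0.1424]
269 40 [0.5692 0.0695 0.141 ]
tilt deg 9.233922191556958 rows 65 269
```

```bash
python3 -m crank '[{"dx":0,"dy":-0.3,"dz":0,"roll":0,"hand":5},{"dx":0,"dy":-0.6,"dz":0,"roll":0,"hand":5},{"dx":0,"dy":-0.7,"dz":0,"roll":0,"hand":5},{"dx":0,"dy":-0.8,"dz":0,"roll":0,"hand":5}]' 20; python3 go.py .548 .070 .120 -2.5; sed -i 's/^s=np.polyfit.*/ok=abs(Q[:,2]-np.median(Q[:,2]))<.05; Q=Q[ok]; s=np.polyfit(Q[:,0],Q[:,2],1); ok=abs(np.polyval(s,Q[:,0])-Q[:,2])<.006; s=np.polyfit(Q[ok,0],Q[ok,2],1); print("tilt deg",np.degrees(np.arctan(s[0])),"rows",v.min(),v.max(),len(Q),ok.sum())/' inc.py; python3 inc.py w3|tail -1
python3 -m crank '[{"dx":0,"dy":-0.15,"dz":0,"roll":0,"hand":5},{"dx":0,"dy":-0.3,"dz":0,"roll":0,"hand":5},{"dx":0,"dy":-0.3,"dz":0,"roll":0,"hand":5}]' 20; python3 go.py .548 .070 .120 -2.5; python3 w.py w4; python3 inc.py w4
```

```text
t: 4.68
eef_pos: [0.5485, 0.0702, 0.1408]
tcp_rot: [0.014, -0.015, -0.707, 0.707]
force: [1.4, 0.4, -3.2]
grip_width: 0.0157
roll units -29.98
roll units 0.02
dxyz [0.021 0.831 0.009] tcp [0.5485 0.0702 0.1408] t 4.67 y [ 0.002 -0.001 -1.   ] z [-0.041 -0.999  0.001] j [ 0.42  0.35 -0.3   0.   -0.92  1.11] F [ 1.38  0.41 -3.16] T [-0.018 -0.427 -0.008] w 0.0157
tilt deg 0.08482345213328095 rows 65 269 137 137
t: 5.05
eef_pos: [0.5484, 0.0702, 0.1485]
tcp_rot: [0.014, -0.015, -0.707, 0.707]
force: [0.0, -0.5, -2.8]
grip_width: 0.0157
roll units -29.98
roll units 0.02
dxyz [0.017 1.14  0.007] tcp [0.5484 0.0702 0.1485] t 5.05 y [ 0.002 -0.001 -1.   ] z [-0.041 -0.999  0.001] j [ 0.42  0.34 -0.29  0.   -0.94  1.11] F [ 0.01 -0.49 -2.82] T [-0.034 -0.17  -0.028] w 0.0157
64 65 [0.638  0.0669 0.1802]
79 73 [0.6339 0.0674 0.1803]
95 73 [0.6293 0.0676 0.1807]
111 73 [0.6248 0.0675 0.1806]
127 67 [0.6203 0.0683 0.1788]
142 46 [0.6157 0.0677 0.1767]
158 45 [0.6107 0.0678 0.1753]
174 44 [0.6054 0.0681 0.1742]
190 44 [0.6001 0.0684 0.1743]
205 42 [0.5948 0.0686 0.1731]
221 42 [0.5893 0.0688 0.1739]
237 42 [0.5834 0.069  0.1734]
253 40 [0.5771 0.0693 0.1719]
269 40 [0.5705 0.0696 0.1706]
tilt deg 5.967247917827132 rows 61 269 137 137
```

The ladle pivots softly in the pads: 6° tilt with about 2 N of contact. Continuing.

```bash
python3 -m crank '[{"dx":0,"dy":-0.15,"dz":0,"roll":0,"hand":5},{"dx":0,"dy":-0.3,"dz":0,"roll":0,"hand":5},{"dx":0,"dy":-0.4,"dz":0,"roll":0,"hand":5}]' 20; python3 go.py .548 .070 .120 -2.5
python3 -m crank '[{"dx":0,"dy":-0.15,"dz":0,"roll":0,"hand":5},{"dx":0,"dy":-0.3,"dz":0,"roll":0,"hand":5},{"dx":0,"dy":-0.3,"dz":0,"roll":0,"hand":5}]' 20; python3 go.py .548 .070 .120 -2.5; python3 w.py w5; python3 inc.py w5
```

```text
t: 5.48
eef_pos: [0.5481, 0.0701, 0.1585]
tcp_rot: [0.014, -0.015, -0.706, 0.707]
force: [-0.4, -0.4, -3.0]
grip_width: 0.0156
roll units -29.98
roll units 0.02
dxyz [0.006 1.541 0.003] tcp [0.5481 0.0701 0.1585] t 5.47 y [ 0.001 -0.001 -1.   ] z [-0.041 -0.999  0.001] j [ 0.42  0.33 -0.28  0.   -0.97  1.11] F [-0.36 -0.36 -2.98] T [ 0.044 -0.083 -0.003] w 0.0156
t: 5.85
eef_pos: [0.5485, 0.0702, 0.1666]
tcp_rot: [0.014, -0.015, -0.707, 0.707]
force: [-0.1, -0.3, -2.1]
grip_width: 0.0156
roll units -29.97
roll units 0.03
dxyz [0.023 1.863 0.007] tcp [0.5485 0.0702 0.1666] t 5.85 y [ 0.002 -0.001 -1.   ] z [-0.041 -0.999  0.001] j [ 0.42  0.32 -0.27  0.   -0.98  1.11] F [-0.09 -0.33 -2.13] T [-0.028 -0.089  0.028] w 0.0156
62 78 [0.6355 0.068  0.2133]
77 83 [0.6316 0.0677 0.2149]
93 79 [0.6282 0.0682 0.2119]
109 77 [0.6241 0.0684 0.2124]
125 74 [0.6202 0.0687 0.2102]
141 49 [0.6145 0.0679 0.3106]
157 50 [0.6114 0.0679 0.2038]
173 48 [0.6066 0.0681 0.2028]
189 47 [0.6016 0.0685 0.2018]
205 46 [0.5963 0.0686 0.2   ]
221 44 [0.5906 0.0688 0.1979]
237 44 [0.5848 0.069  0.1965]
253 42 [0.5786 0.0693 0.1948]
269 42 [0.5719 0.0696 0.1924]
tilt deg 15.974083895417207 rows 59 269 129 129
```

Run:
```python
from h import *
p,d=ctrl.get_image("scene"); cv2.imwrite("pics/s5.png",cv2.resize(p[140:330,250:470,::-1],None,fx=3,fy=3));
```

```text
(no output)
```

View pics/s5.png

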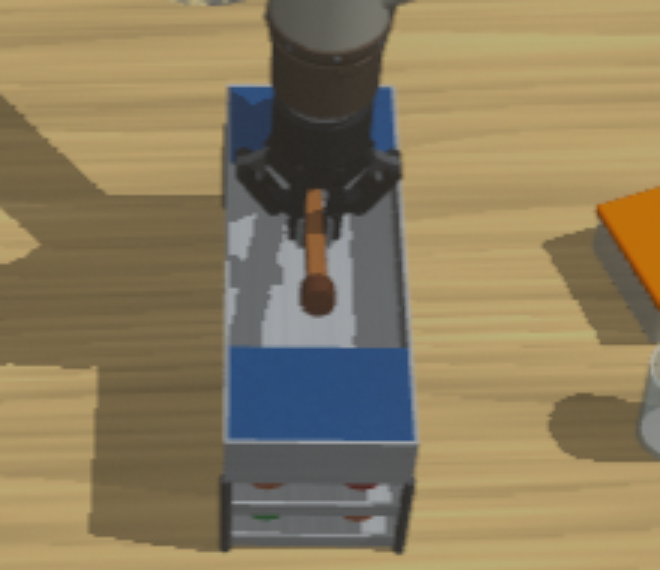

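Tilted about 16°, with the knob (317,295 in the crop) above hood height and the bowl still under the near hood. Next I ease down 3 mm off the contact, then draw the ladle out along the rack axis.

```bash
python3 -m crank '[{"dx":0,"dy":0.12,"dz":0,"roll":0,"hand":5},{"dx":-0.3,"dy":0.12,"dz":0,"roll":0,"hand":5},{"dx":-0.7,"dy":0.12,"dz":0,"roll":0,"hand":5},{"dx":-1.1,"dy":0.12,"dz":0,"roll":0,"hand":5},{"dx":-1.5,"dy":0.12,"dz":0,"roll":0,"hand":5},{"dx":-1.5,"dy":0.12,"dz":0,"roll":0,"hand":5}]' 20; python3 go.py .634 .0667 .1640 -2.5;  python3 w.py w6; python3 inc.py w6|tail -1
```

```text
t: 6.7
eef_pos: [0.5867, 0.0686, 0.1632]
tcp_rot: [0.014, -0.015, -0.706, 0.707]
force: [-1.0, 0.3, -1.0]
grip_width: 0.0156
roll units -29.98
roll units 0.02
dxyz [-1.892 -0.029 -0.002] tcp [0.5867 0.0686 0.1632] t 6.7 y [ 0.002 -0.001 -1.   ] z [-0.041 -0.999  0.001] j [ 0.39  0.38 -0.18  0.   -1.01  1.14] F [-1.04  0.25 -1.  ] T [ 0.038 -0.032 -0.011] w 0.0156
tilt deg 16.223871373269933 rows 60 269 126 126
```

```bash
python3 -m crank '[{"dx":-0.4,"dy":0,"dz":0,"roll":0,"hand":5},{"dx":-0.8,"dy":0,"dz":0,"roll":0,"hand":5},{"dx":-1.2,"dy":0,"dz":0,"roll":0,"hand":5},{"dx":-1.6,"dy":0,"dz":0,"roll":0,"hand":5},{"dx":-1.9,"dy":0,"dz":0,"roll":0,"hand":5},{"dx":-1.9,"dy":0,"dz":0,"roll":0,"hand":5}]' 20; python3 go.py .634 .0667 .1640 -2.5
python3 - <<'E'
from h import *
for n in("scene","top"):
    p,d=ctrl.get_image(n); c=p[140:330,250:470] if n=="scene" else p[140:330,200:420]; cv2.imwrite(f"pics/{n}7.png",cv2.resize(c[:,:,::-1],None,fx=3,fy=3));
E
python3 w.py w7; python3 inc.py w7|tail -1
```

```text
t: 7.5
eef_pos: [0.634, 0.0665, 0.163]
tcp_rot: [0.014, -0.015, -0.706, 0.707]
force: [-0.1, 0.0, -0.7]
grip_width: 0.0156
roll units -29.98
roll units 0.02
dxyz [ 0.002 -0.042 -0.006] tcp [0.634  0.0665 0.163 ] t 7.5 y [ 0.001 -0.002 -1.   ] z [-0.042 -0.999  0.001] j [ 0.36  0.46 -0.06  0.   -1.06  1.17] F [-0.13  0.02 -0.69] T [-0.003  0.019  0.025] w 0.0156
tilt deg 15.861614412302869 rows 59 269 130 130
```

View pics/top7.png

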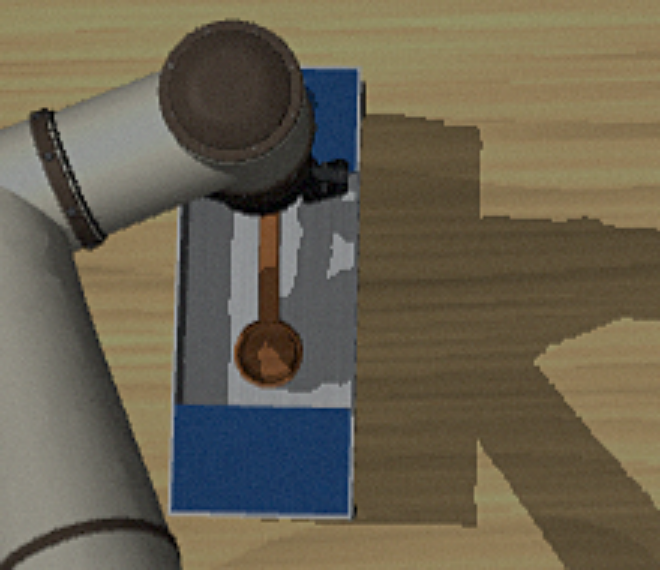

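View pics/w7.png

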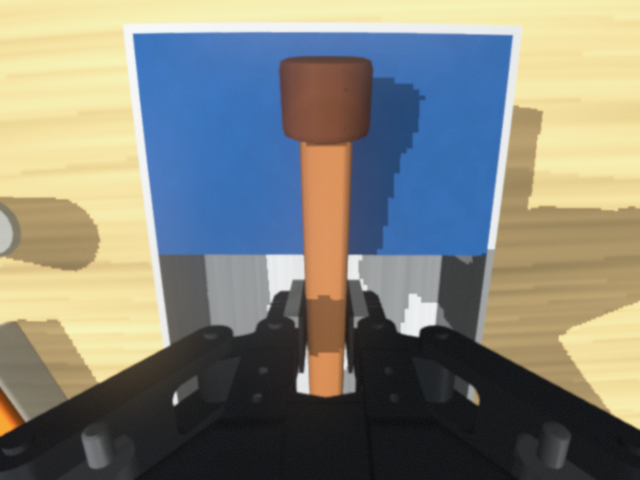

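View pics/scene7.png

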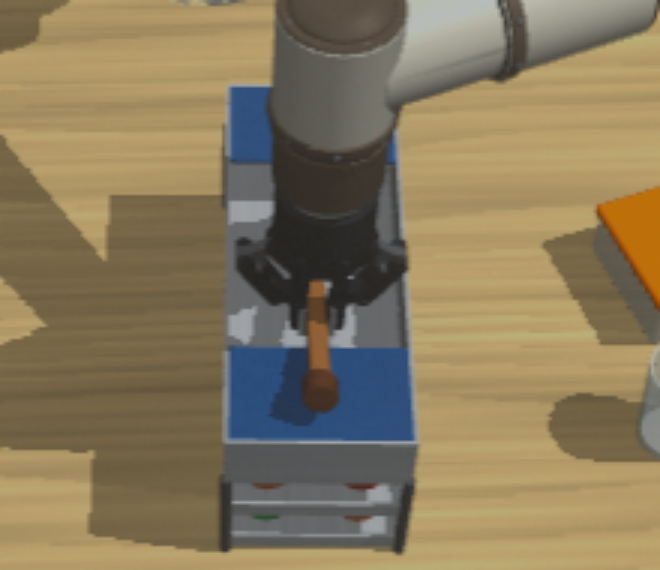

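The bowl is clear of the near hood in the top crop (bowl edge row 387, hood edge row 407), and the knob is above the far hood. Next I firm the grip and lift straight up.

```bash
python3 -m crank '[{"dx":0,"dy":0,"dz":0,"roll":0,"hand":5},{"dx":0,"dy":-0.6,"dz":0,"roll":0,"hand":5},{"dx":0,"dy":-1.3,"dz":0,"roll":0,"hand":5},{"dx":0,"dy":-2.2,"dz":0,"roll":0,"hand":5},{"dx":0,"dy":-3.2,"dz":0,"roll":0,"hand":5},{"dx":0,"dy":-4.2,"dz":0,"roll":0,"hand":5},{"dx":0,"dy":-5.2,"dz":0,"roll":0,"hand":5},{"dx":0,"dy":-5.8,"dz":0,"roll":0,"hand":5},{"dx":0,"dy":-6,"dz":0,"roll":0,"hand":5},{"dx":0,"dy":-6,"dz":0,"roll":0,"hand":5}]' 40; python3 go.py .595 .068 .380 -2.5; python3 w.py w8; python3 inc.py w8|tail -1
```

```text
t: 8.9
eef_pos: [0.6329, 0.0668, 0.3128]
tcp_rot: [0.014, -0.015, -0.706, 0.707]
force: [-0.1, -0.6, -1.2]
grip_width: 0.0148
roll units -29.98
roll units 0.02
dxyz [ 1.514 -2.688  0.019] tcp [0.6329 0.0668 0.3128] t 8.9 y [ 0.001 -0.001 -1.   ] z [-0.041 -0.999  0.001] j [ 0.36  0.36  0.18  0.   -1.38  1.17] F [-0.12 -0.6  -1.19] T [-0.011 -0.1    0.015] w 0.0148
tilt deg 15.907705893507417 rows 58 269 130 130
```

```bash
python3 -m crank '[{"dx":0.3,"dy":-0.6,"dz":0,"roll":0,"hand":5},{"dx":0.7,"dy":-1.3,"dz":0,"roll":0,"hand":5},{"dx":1.1,"dy":-2,"dz":0,"roll":0,"hand":5},{"dx":1.4,"dy":-2.5,"dz":0,"roll":0,"hand":5},{"dx":1.5,"dy":-2.7,"dz":0,"roll":0,"hand":5},{"dx":1.5,"dy":-2.7,"dz":0,"roll":0,"hand":5},{"dx":1.5,"dy":-2.7,"dz":0,"roll":0,"hand":5},{"dx":1.5,"dy":-2.7,"dz":0,"roll":0,"hand":5},{"dx":1.5,"dy":-2.7,"dz":0,"roll":0,"hand":5},{"dx":1.5,"dy":-2.7,"dz":0,"roll":0,"hand":5}]' 40; python3 go.py .595 .068 .380 -2.5; python3 w.py w9; python3 inc.py w9|tail -1
python3 - <<'E'
from h import *
for n in("scene","top"):
    p,d=ctrl.get_image(n); cv2.imwrite(f"pics/{n}9.png",p[:,:,::-1])
print(abs(ctrl.get_state()["qd"]).max())
E
```

```text
t: 10.2
eef_pos: [0.5953, 0.0685, 0.3795]
tcp_rot: [0.015, -0.014, -0.706, 0.708]
force: [-0.9, -0.0, -1.1]
grip_width: 0.015
roll units -29.98
roll units 0.02
dxyz [ 0.013 -0.019  0.019] tcp [0.5953 0.0685 0.3795] t 10.2 y [-0.001 -0.002 -1.   ] z [-0.042 -0.999  0.002] j [ 0.39  0.28  0.22  0.   -1.51  1.14] F [-0.94 -0.02 -1.15] T [ 0.013 -0.006  0.002] w 0.015
tilt deg 15.469496334918823 rows 58 269 129 129
0.0017330471344474414
```

View pics/scene9.png

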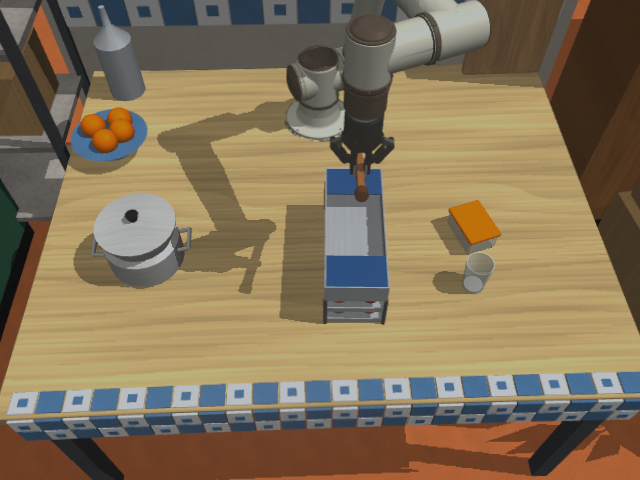

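View pics/top9.png

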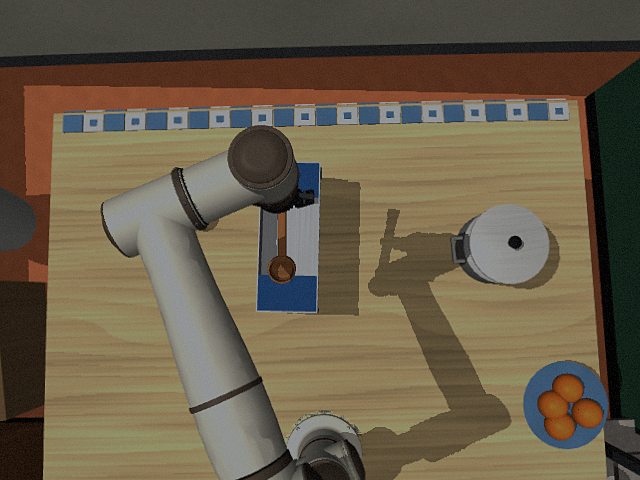

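The ladle is held above the rack, with the bowl at about (283,269) in the top view. The pot, tumbler and box sit at the same pixels as at the start, and the arm is still.

```bash
python3 -c "
from cell import ctrl
print(ctrl.hand_in())"
```

```text
the job is handed in; nothing more can be done
None
```

The ladle is out and held still above the rack, knob slightly higher than the bowl. I handed in at about 10.4 s of the 35 s allowed; the hand-in gives no verdict.

**How it came out:**
- I gripped the handle about 33 mm to the knob side of mid-length with 20 N. Then I lifted it about 6 mm and slid it roughly 34 mm towards the bowl end, so the knob came clear of its hood.
- The gripper cannot be tilted with these moves, so I raised the handle and let the ladle turn in the pads. The bowl end was still under its hood, touching it lightly: the readings showed about 2 N beyond the ladle's own weight.
- At a 16° slant I eased off that contact, drew the bowl out horizontally with the knob passing over the far hood, firmed the grip to 40 N and lifted straight up.

**Last checks:**
- **Grip:** the ladle is firmly held (15 mm opening, about 1.1 N of weight on the wrist) at a steady slant of about 15.5°.
- **Clearance:** its lowest point works out at about 0.33 m, roughly 165 mm above the hood tops. I worked that height out from the slant and the arm's pose; I did not measure it directly.
- **Stillness:** the joints were essentially not moving.
- **Bystanders:** by eye, the pot, tumbler and box stand at the same places in the scene camera's first and last pictures.
- **Forces:** the largest readings I took were about 6 N while closing the grip and about 3.5 N during the extraction.

**Mishaps:** one early command was refused for missing keys and moved nothing. One slant reading (9°) was thrown off by a bad depth point; refitting the same picture gave 0°.

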